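# Release the air button left latched on the test station

## Robot

A 6-joint arm with a two-finger parallel gripper is mounted at the origin on the work surface. World frame = base frame: x ahead of the robot, y to its left, z up, the work surface at z = 0. Lengths are in m, angles in rad, forces in N, time in s.
With the tool pointing down it reaches from about 0.425 to 0.95 m from the base axis. Payload 3.5 kg.
Tool frame: the origin (TCP) lies midway between the tips of the shut fingers; the grasp point (between the pads) lies 19 mm behind it; z points along the fingers, y is the direction in which the jaws open and shut (so a half turn about z gives the same grasp; the last joint's range is limited). The gripper opens to 85 mm and grips with 20 to 120 N. Pads are 22 mm wide; open, the fingers measure 114 mm over their backs; the gripper's body (76 mm by 85 mm) begins 54 mm behind the grasp point. The pads swing forward as they close: fully open they stand 13 mm farther back than shut.
Start: joints at [-1.47, 0.286, 1.577, -0, 1.279, -0.15], TCP at [0.168, -0.654, 0.231] pointing down, gripper open.
Joint ranges: [-2.77, 2.77], [-0.9, 2.22], [0.21, 2.48], [-1.53, 4.67], [0.24, 2.81], [-2.84, 2.84]. Speed limits (rad/s): [2.79, 2.79, 3.14, 3.14, 3.14, 3.14].

## Interface

Orientations are given as a unit quaternion [x, y, z, w].
In Python, from plant import ctrl gives the robot as it stands.
- The arm moves only by the tool apply_moves, never from a script. Its argument "moves" is a list that holds one entry, the list of rows, each a list of 7 numbers: the shift along the tool's x, y, z in m, then the turn, a rotation vector about the tool's x, y, z in degrees, then the gripper's target within -1 to 1 (shut at 1, half-way at 0, fully open at -1). In form: [[[tx, ty, tz, ax, ay, az, hand], ...]]. A call has 1 to 12 rows; each row shifts and turns the pose as measured when the row begins, along the tool's axes as they then stand; what a row does not reach is not made up. A row lasts 1/10 s, in which the tool goes at most 50 mm and 8.59 degrees, less where a joint would pass 70% of its speed; a pose out of reach is approached as far as the arm can. A call with a gripper value outside its range is refused whole. The fingers move at their own pace and stop on an object; "force" is the grip in N (left out, the last holds). Time passes only in rows, so rows that do not move let the fingers close. It gives the time, the measured TCP pose, the force and the opening at its end, in the units of the state.
- ctrl.get_state(): the state, without advancing time (a new reading comes with each control period).
- ctrl.read_camera(name): name is "scene" or "top" or "wrist"; returns the picture (400x640x3 uint8, red, green, blue); there is no depth.
- ctrl.get_calibration(name): a dict with "camera_matrix" (3x3 intrinsics, pixels), "k1" (the pictures are not rectified: a ray, as slopes to the right and down, at radius r is drawn at 1 + k1 r^2 times it, then the intrinsics apply), "cam_to_world" (4x4, takes a point from camera to world coordinates). Camera axes: x right, y up, looking along -z (the intrinsics and any distortion apply to the point x, -y, -z); pixel columns grow to the right and rows downward; lengths in m; the calibration is good to about 2 mm. A picture is of the moment at which its call begins: read the wrist's pose just before it. get_calibration takes no time and is no camera call; for the wrist camera it gives the pose at the moment of the call.
- ctrl.sign_off(): hands the job in, once; it reports no verdict.
The state is a dict: "time": time; "qpos": joint angles; "dq": joint speeds; "joint_efforts": joint torques, N m; "eef_pos": TCP position; "tcp_rot": TCP orientation; "contact_force": force on the tool from outside, world axes, zero at the start; "wrist_torque": the same for the moment, N m; "opening": opening from 0.0 (shut) to 1.0 (fully open).
Only numpy, scipy, OpenCV 4.12 (cv2) and the standard library are available. Lean on these libraries where they do the work, as an engineer would, in place of code of your own. Each camera call takes 0.05 s, during which the arm holds its last target. There are 200 camera calls.

## Task

The flow dial on the air test station shows that one outlet is still blowing: one of its four identical push buttons was left latched in. Feel the buttons with light fingertip taps to find the latched one, then press that one in past its click and let it spring back up, so that the needle drops to zero. Do not open a second outlet by pushing in one of the other buttons, and leave the loose things around the station where they lie.

Things in the scene. Friction and masses are not known exactly. Their poses are not given: they have to be found in the camera images.
- station: air test station: flat grey metal box 130 x 360 x 70 mm, fixed to the bench. Origin at the centre of its underside, z up, y along the long side, x away from the robot at yaw 0. Four black buttons in a row on the middle line of the top, at y = -135, -75, -15, +45 mm; a 68 mm dial lies face up at y = +122 mm, 13 mm high. The top plate is 71 mm up; hose couplings stick out of the far side
- place_1 (a point): first button place, at the end of the row away from the dial (y = -135 mm on the station); fixed point on the button's axis, at the height of the cap's top when the button is up (87 mm above the bench). A flat black cap 26 mm across in a steel collar 35 mm across and 5 mm high. Any of the four may be the latched one; the latched cap's top stands 3.5 mm lower (83.5 mm)
- place_2 (a point): second button place (y = -75 mm), the same kind of point and button. How an up button feels: it starts to give at 3 N and goes in 1 mm for each further 2 N (1 mm at 5 N); its outlet opens when it is 2.5 to 3.3 mm in (8 to 9.6 N); 5.5 mm in (14 N) it clicks and would stay latched when let go; it bottoms at 7 mm (17 N)
- place_3 (a point): third button place (y = -15 mm), the same kind of point and button. How the latched button feels: it does not give at all below 10 N; pushed harder it goes on in from where it stands, 1 mm for each 2 N, clicks free after 2 mm (14 N), bottoms after 3.5 mm (17 N), and springs fully up when let go
- place_4 (a point): fourth button place, next to the dial (y = +45 mm), the same kind of point and button. All four work alike: each full push through the click latches an up button or frees a latched one; let it come back up between pushes
- flow (a joint): angle (rad) of the flow dial's needle, clockwise seen from above: 0 = no air flows, all four buttons up (needle points towards the robot and to the left); about 1.4 = one outlet open (needle points roughly away from the robot and to the left); about 2.8 = two outlets open. A pressed or latched button opens its outlet
- pillow_block: loose dark bearing housing, base 46 x 168 x 16 mm with a round 88 mm housing on it, about 100 mm tall, standing past the station's end away from the gauge (right end). Origin at the centre of its underside. Not to be moved
- hammer: loose ball-peen hammer lying past the station's gauge end (left end), 250 mm long and 29 mm high, black grip, steel head. Origin on the bench under its handle. Not to be moved
- bearing: loose ball bearing ring lying flat beyond the far long side of the station, 72 mm across, 17 mm high. Origin at the centre of its underside. Not to be moved
- parts_tin: loose open tin with rollers and nuts, 100 x 150 x 62 mm, beyond the far long side of the station. Origin at the centre of its underside. Not to be moved

How it is judged:
On the way:
1. a button is pressed firmly with the fingertips (more than 10 N) (contact force between the fingers and anything else above 10 N), for 0.02 s.
At the end, for the whole second after the job is handed in: all four buttons are up, so that the flow dial's needle rests at zero (within 0.3 rad) (value of joint flow between -0.3 and 0.3 rad); the robot touches nothing.
It fails at once if a second outlet is opened (needle above 2.5 rad): one of the other buttons was pushed in by more than about 3 mm (value of joint flow above 2.5 rad).
It fails at once if a loose thing beside the station is pushed, lifted or carried more than 15 mm (distance of any of pillow_block, hammer, bearing, parts_tin from where it was at the start of the episode above 0.015 m).
It also fails if it takes over 48 s, if anything falls off the work surface, if the arm or the gripper's body presses on something with over 40 N, if the wrist force passes 120 N, or if a joint passes its speed limit or range.

## Working session

There is one attempt and no reset: what is moved stays moved. The work goes in short steps, Python scripts to look and compute and a tool call to move; the robot and the scene stay as the last step left them, time stands still between calls to the robot, and variables do not carry over. Pictures are saved under pics/ and viewed, about 8 in all and at most 12, crops included, and the job is handed in when it is done.

Besides the shell and the picture viewer there is one more tool, called by a JSON object that holds its "fn" and its "kwargs", one argument or row to a line. apply_moves: Moves the arm, as the interface text tells. Its arguments: {"type":"object","properties":{"moves":{"type":"array","items":{"type":"array","items":{"type":"array","items":{"type":"number"}}}},"force":{"type":"number"}},"required":["moves"]}

```bash
mkdir -p pics; ls; cat > h.py <<'E'
import numpy as np,cv2
from plant import ctrl
def ray(cal,u,v):
    K=np.array(cal["camera_matrix"]);T=np.array(cal["cam_to_world"]);k=cal["k1"]
    d=np.array([(u-K[0,2])/K[0,0],(v-K[1,2])/K[1,1]]);s=d.copy()
    for _ in range(20): s=d/(1+k*(s@s))
    return T[:3,3],T[:3,:3]@np.array([s[0],-s[1],-1])
def onplane(cal,u,v,z):
    o,d=ray(cal,u,v);return o+d*(z-o[2])/d[2]
def proj(cal,p):
    K=np.array(cal["camera_matrix"]);T=np.array(cal["cam_to_world"]);k=cal["k1"]
    c=T[:3,:3].T@(np.array(p)-T[:3,3]);s=np.array([c[0],-c[1]])/-c[2];s=s*(1+k*(s@s))
    return s*[K[0,0],K[1,1]]+[K[0,2],K[1,2]]
E
python3 - <<'E'
from h import *
for n in("top","scene"):
    cv2.imwrite(f"pics/{n}0.png",ctrl.read_camera(n)[:,:,::-1]); print(n,np.round(ctrl.get_calibration(n)["cam_to_world"],3).tolist())
print(ctrl.get_state())
E
```

```text
pics
top [[-0.013, 0.984, -0.176, 0.387], [-1.0, -0.014, -0.003, 0.094], [-0.005, 0.176, 0.984, 1.172], [0.0, 0.0, 0.0, 1.0]]
scene [[0.876, -0.387, 0.287, 0.956], [0.482, 0.689, -0.541, -0.61], [0.012, 0.612, 0.79, 1.108], [0.0, 0.0, 0.0, 1.0]]
{'time': 0.1, 'qpos': array([-1.47003853e+00,  2.87076213e-01,  1.57802381e+00,  1.01517441e-05,
        1.27862466e+00, -1.50001354e-01]), 'dq': array([-1.62514620e-03, -1.93421659e-03, -1.89301947e-03,  4.80110004e-05,
       -2.47162962e-04, -1.83280055e-03]), 'joint_efforts': array([ 8.99036550e-04, -4.07296908e+01, -2.93699849e+01, -1.30126837e-04,
        3.46979534e-03,  3.61017499e-06]), 'eef_pos': array([ 0.16746367, -0.65328167,  0.23008977]), 'tcp_rot': array([ 9.92149892e-01,  1.25049812e-01,  3.11021957e-05, -1.06556972e-03]), 'contact_force': array([ 0.36410338,  0.08133552, -0.10947073]), 'wrist_torque': array([ 0.00749224, -0.0007194 ,  0.00362831]), 'opening': 1.0002213785195482}
```

View pics/top0.png

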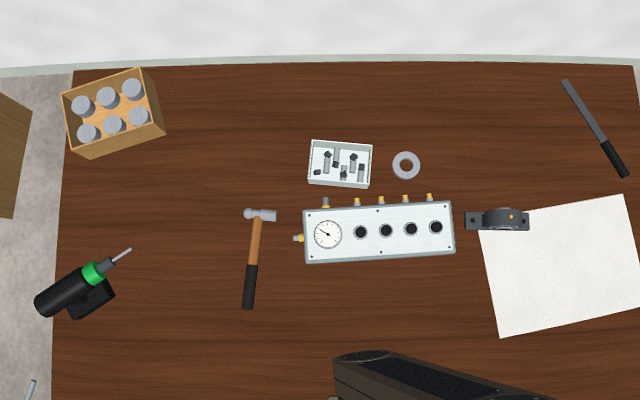

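View pics/scene0.png

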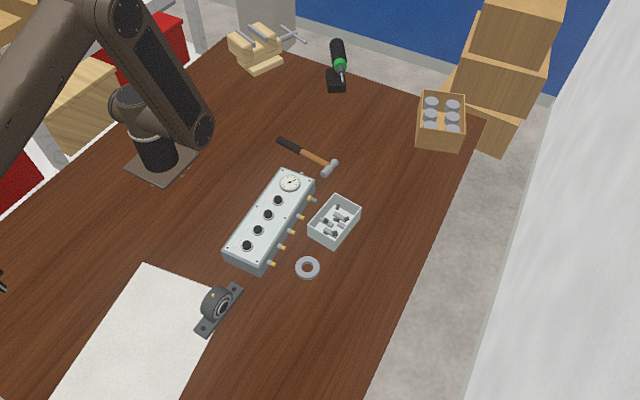

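The top view shows the station with its dial at (328,234) and the buttons at about (361,232), (386,230), (411,229) and (436,227). The pillow block is to the right at (497,218) and the hammer to the left at (258,255). Next I'll get button centroids from both views.

```bash
python3 - <<'E'
from h import *
P={}
for n,seeds in(("top",[(436,227),(411,229),(386,230),(361,232)]),("scene",[(246,246),(258,230),(268,214),(278,200)])):
    g=cv2.imread(f"pics/{n}0.png",0);cal=ctrl.get_calibration(n);P[n]=[]
    m=(g<70).astype(np.uint8);_,L,S,C=cv2.connectedComponentsWithStats(m)
    for s in seeds:
        i=min([j for j in range(1,len(S)) if S[j,4]>25],key=lambda j:np.hypot(*(C[j]-s)))
        p=onplane(cal,*C[i],.085);P[n].append(p);print(n,C[i].round(1),S[i,4],p.round(4))
for n in P:
    p=np.array(P[n])[:,:2];print(n,np.linalg.norm(np.diff(p,axis=0),axis=1).round(4),p.mean(0).round(4),"yaw",np.degrees(np.arctan2(*( (p[3]-p[0])*[-1,1]))).round(2))
E
```

```text
top [436.  226.6] 87 [ 0.492  -0.1673  0.085 ]
top [410.9 228.3] 81 [ 0.4889 -0.1076  0.085 ]
top [385.5 229.9] 82 [ 0.4863 -0.0478  0.085 ]
top [360.4 231.6] 84 [0.4832 0.0112 0.085 ]
scene [246.5 245. ] 56 [ 0.4975 -0.1685  0.085 ]
scene [257.4 229.1] 45 [ 0.4948 -0.109   0.085 ]
scene [267.7 213.7] 45 [ 0.491  -0.0487  0.085 ]
scene [277.7 199.4] 46 [0.4883 0.0112 0.085 ]
top [0.0598 0.0599 0.0591] [ 0.4876 -0.0778] yaw 2.83
scene [0.0595 0.0605 0.0599] [ 0.4929 -0.0787] yaw 2.91
```

{"fn": "apply_moves", "kwargs": {
  "moves": [
    [[0.036, -0.032, 0, 0, 0, 0, 1], [0.036, -0.032, 0, 0, 0, 0, 1], [0.036, -0.032, 0, 0, 0, 0, 1], [0.036, -0.032, 0, 0, 0, 0, 1], [0.036, -0.032, 0, 0, 0, 0, 1], [0.036, -0.032, 0, 0, 0, 0, 1], [0.036, -0.032, 0, 0, 0, 0, 1], [0.036, -0.032, 0, 0, 0, 0, 1], [0.036, -0.032, 0, 0, 0, 0, 1], [0.036, -0.032, 0, 0, 0, 0, 1], [0.0, 0.0, 0, 0, 0, 6, 1], [0, 0, 0, 0, 0, 5.5, 1]]
  ],
  "force": 60
}}

```text
time: 1.3
eef_pos: [0.4435, -0.2362, 0.2239]
tcp_rot: [1.0, 0.021, -0.002, -0.006]
contact_force: [-0.8, -0.1, 0.3]
opening: 0.001
```

```bash
python3 - <<'E'
from h import *
from scipy.spatial.transform import Rotation as R
s=ctrl.get_state();cal=ctrl.get_calibration("wrist");im=ctrl.read_camera("wrist")[:,:,::-1].copy()
print(s["eef_pos"],R.from_quat(s["tcp_rot"]).as_matrix().round(4).tolist())
np.save("wcal.npy",cal,allow_pickle=True);cv2.imwrite("pics/w1.png",im)
for x,y in[(.495,-.168),(.492,-.108),(.4885,-.048),(.486,.011)]: print(proj(cal,(x,y,.085)).round(1))
E
```

```text
[ 0.44351786 -0.23617001  0.22385062] [[0.9992, 0.041, -0.0035], [0.041, -0.9991, 0.012], [-0.003, -0.0122, -0.9999]]
[247.9 131.2]
[183.  131.8]
[118.6 132.9]
[ 55.8 133. ]
```

View pics/w1.png

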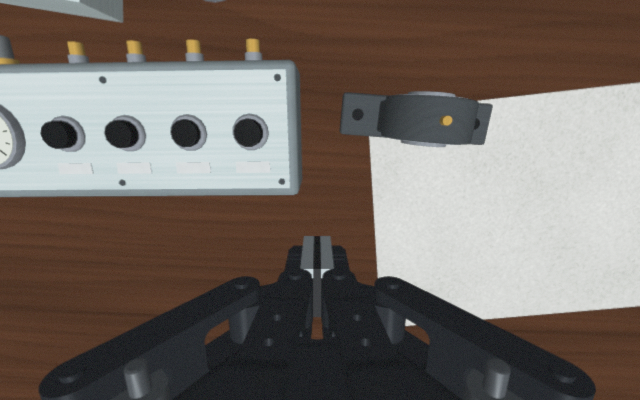

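The wrist view shows caps at about (249,131), (187,131), (122,133) and (57,133), within a few pixels of the prediction. Button 2 shows less parallax, so it may be the low one; I'll check by tapping. Next I move above button 1.

{"fn": "apply_moves", "kwargs": {
  "moves": [
    [[0.027, -0.033, 0, -0.7, 0.2, 0, 1], [0.027, -0.033, 0.0, 0, 0, 0, 1], [0, 0, 0.04, 0, 0, 0, 1], [0, 0, 0.04, 0, 0, 0, 1], [0, 0, 0.025, 0, 0, 0, 1], [0, 0, 0, 0, 0, 0, 1], [0, 0, 0, 0, 0, 0, 1]]
  ]
}}

```text
time: 2.05
eef_pos: [0.497, -0.1673, 0.1166]
tcp_rot: [1.0, 0.023, 0.001, 0.001]
contact_force: [0.5, 0.3, 0.5]
opening: -0.001
```

{"fn": "apply_moves", "kwargs": {
  "moves": [
    [[-0.001, 0, 0.018, 0, 0, 0, 1], [0, 0, 0.007, 0, 0, 0, 1], [0, 0, 0, 0, 0, 0, 1], [0, 0, 0, 0, 0, 0, 1]]
  ]
}}

```text
time: 2.45
eef_pos: [0.4992, -0.1704, 0.0972]
tcp_rot: [1.0, 0.023, 0.005, 0.003]
contact_force: [-0.2, 0.5, 0.1]
opening: -0.001
```

{"fn": "apply_moves", "kwargs": {
  "moves": [
    [[0, 0, 0.0015, 0, 0, 0, 1], [0, 0, 0, 0, 0, 0, 1]]
  ]
}}

```text
time: 2.65
eef_pos: [0.5005, -0.1712, 0.098]
tcp_rot: [1.0, 0.023, 0.007, 0.004]
contact_force: [-0.3, 0.1, -0.3]
opening: 0.001
```

```bash
cat > s.py <<'E'
from h import *
from scipy.spatial.transform import Rotation as R
s=ctrl.get_state();M=R.from_quat(s["tcp_rot"]).as_matrix();p=s["eef_pos"]
B=np.array([[.4945,-.168],[.4915,-.108],[.4885,-.048],[.4857,.0117]])
print(s["time"],p.round(4),"F",s["contact_force"].round(2),"dq",np.abs(s["dq"]).max().round(4))
D=R.from_matrix(np.column_stack([[np.cos(.0495),np.sin(.0495),0],[np.sin(.0495),-np.cos(.0495),0],[0,0,-1]]))
print("turn deg",np.degrees((R.from_matrix(M).inv()*D).as_rotvec()).round(2))
for b in B: print((M.T@(np.r_[b,.090]-p)).round(4))
E
python3 s.py
```

```text
2.65 [ 0.5005 -0.1712  0.098 ] F [-0.35  0.15 -0.32] dq 0.0138
turn deg [ 0.52 -0.81 -0.2 ]
[-0.0059 -0.0036  0.0079]
[-0.0062 -0.0637  0.0073]
[-0.0064 -0.1237  0.0068]
[-0.0064 -0.1835  0.0062]
```

{"fn": "apply_moves", "kwargs": {
  "moves": [
    [[-0.006, -0.0035, 0.006, 0.5, -0.8, -0.2, 1]]
  ]
}}

```text
time: 2.75
eef_pos: [0.4955, -0.1687, 0.0934]
tcp_rot: [1.0, 0.025, 0.001, 0.001]
contact_force: [0.5, -0.2, -0.0]
opening: 0.0
```

```bash
python3 s.py
```

```text
2.75 [ 0.4955 -0.1687  0.0934] F [ 0.49 -0.22 -0.05] dq 0.1132
turn deg [ 0.12 -0.15  0.02]
[-0.001  -0.0008  0.0034]
[-0.001  -0.0608  0.0032]
[-0.001  -0.1209  0.0031]
[-0.0008 -0.1807  0.003 ]
```

{"fn": "apply_moves", "kwargs": {
  "moves": [
    [[-0.001, -0.0005, 0.003, 0.1, -0.1, 0, 1]]
  ]
}}

```text
time: 2.85
eef_pos: [0.4938, -0.1678, 0.0898]
tcp_rot: [1.0, 0.025, -0.0, -0.0]
contact_force: [-0.5, 0.9, -0.2]
opening: 0.001
```

```bash
python3 s.py
```

```text
2.85 [ 0.4938 -0.1678  0.0898] F [-0.49  0.9  -0.23] dq 0.0493
turn deg [-0.04  0.03  0.03]
[ 0.0007  0.0002 -0.0002]
[ 0.0007 -0.0599 -0.0002]
[ 0.0007 -0.1199 -0.0002]
[ 9.000e-04 -1.797e-01 -1.000e-04]
```

Now 1 mm at a time.

{"fn": "apply_moves", "kwargs": {
  "moves": [
    [[0, 0, 0.001, 0, 0, 0, 1]]
  ]
}}

```text
time: 2.95
eef_pos: [0.4934, -0.1676, 0.0883]
tcp_rot: [1.0, 0.025, -0.001, -0.001]
contact_force: [-0.8, -0.2, -0.5]
opening: -0.002
```

{"fn": "apply_moves", "kwargs": {
  "moves": [
    [[0, 0, 0.001, 0, 0, 0, 1]]
  ]
}}

```text
time: 3.05
eef_pos: [0.4932, -0.1675, 0.087]
tcp_rot: [1.0, 0.025, -0.001, -0.001]
contact_force: [0.4, 0.3, 2.1]
opening: -0.003
```

{"fn": "apply_moves", "kwargs": {
  "moves": [
    [[0, 0, 0.001, 0, 0, 0, 1]]
  ]
}}

```text
time: 3.15
eef_pos: [0.4933, -0.1675, 0.0863]
tcp_rot: [1.0, 0.025, -0.001, -0.001]
contact_force: [-1.6, 0.7, 5.3]
opening: 0.0
```

Button 1 touches at z=87.0 and gives, with 5.3 N at 86.3, so it is up. On to button 2.

{"fn": "apply_moves", "kwargs": {
  "moves": [
    [[0, 0, -0.008, 0, 0, 0, 1], [0, -0.03, 0, 0, 0, 0, 1], [0, -0.027, 0, 0, 0, 0, 1]]
  ]
}}

```text
time: 3.45
eef_pos: [0.4916, -0.1124, 0.096]
tcp_rot: [1.0, 0.023, 0.0, 0.0]
contact_force: [0.6, 0.9, 0.2]
opening: 0.002
```

```bash
python3 s.py
```

```text
3.45 [ 0.4916 -0.1124  0.096 ] F [0.63 0.88 0.19] dq 0.4835
turn deg [ 0.01 -0.02 -0.24]
[0.0004 0.0557 0.0061]
[ 0.0001 -0.0044  0.006 ]
[-0.0002 -0.0644  0.006 ]
[-0.0003 -0.1242  0.006 ]
```

{"fn": "apply_moves", "kwargs": {
  "moves": [
    [[0, -0.003, 0.003, 0, 0, 0, 1], [0, 0, 0.002, 0, 0, 0, 1]]
  ]
}}

```text
time: 3.65
eef_pos: [0.4917, -0.1074, 0.0919]
tcp_rot: [1.0, 0.024, 0.001, 0.0]
contact_force: [0.4, 0.2, -0.4]
opening: -0.004
```

```bash
python3 s.py
```

```text
3.65 [ 0.4917 -0.1074  0.0919] F [ 0.43  0.17 -0.36] dq 0.0393
turn deg [ 0.04 -0.1  -0.03]
[-0.0002  0.0606  0.0019]
[-0.0003  0.0006  0.0019]
[-0.0003 -0.0595  0.0018]
[-0.0002 -0.1193  0.0018]
```

{"fn": "apply_moves", "kwargs": {
  "moves": [
    [[0, 0, 0.002, 0, 0, 0, 1], [0, 0, 0.001, 0, 0, 0, 1]]
  ]
}}

```text
time: 3.85
eef_pos: [0.492, -0.1086, 0.0887]
tcp_rot: [1.0, 0.024, 0.001, 0.001]
contact_force: [0.3, 0.0, 0.4]
opening: -0.002
```

{"fn": "apply_moves", "kwargs": {
  "moves": [
    [[0, 0, 0.001, 0, 0, 0, 1]]
  ]
}}

```text
time: 3.95
eef_pos: [0.4921, -0.1093, 0.0876]
tcp_rot: [1.0, 0.024, 0.001, 0.001]
contact_force: [0.3, -0.3, -0.2]
opening: 0.003
```

{"fn": "apply_moves", "kwargs": {
  "moves": [
    [[0, 0, 0.001, 0, 0, 0, 1]]
  ]
}}

```text
time: 4.05
eef_pos: [0.4921, -0.1099, 0.0865]
tcp_rot: [1.0, 0.023, 0.001, 0.001]
contact_force: [0.9, -0.9, 0.1]
opening: 0.002
```

{"fn": "apply_moves", "kwargs": {
  "moves": [
    [[0, -0.001, 0.001, 0, 0, 0, 1]]
  ]
}}

```text
time: 4.15
eef_pos: [0.4921, -0.1094, 0.0854]
tcp_rot: [1.0, 0.023, 0.001, 0.001]
contact_force: [0.1, 0.3, -0.3]
opening: -0.004
```

{"fn": "apply_moves", "kwargs": {
  "moves": [
    [[0, -0.001, 0.001, 0, 0, 0, 1]]
  ]
}}

```text
time: 4.25
eef_pos: [0.4921, -0.1086, 0.0842]
tcp_rot: [1.0, 0.023, 0.001, 0.001]
contact_force: [-0.3, 0.7, -0.4]
opening: -0.001
```

{"fn": "apply_moves", "kwargs": {
  "moves": [
    [[0, 0, 0.001, 0, 0, 0, 1]]
  ]
}}

```text
time: 4.35
eef_pos: [0.492, -0.1085, 0.0835]
tcp_rot: [1.0, 0.023, 0.001, 0.001]
contact_force: [-2.7, 1.6, 7.2]
opening: 0.001
```

Button 2 meets no force at 86.5, then stops hard at 83.5 with 7 N and no give. That makes it the latched one, so I press it through the click.

{"fn": "apply_moves", "kwargs": {
  "moves": [
    [[0, 0, 0.0015, 0, 0, 0, 1], [0, 0, 0.0015, 0, 0, 0, 1]]
  ]
}}

```text
time: 4.55
eef_pos: [0.4921, -0.1085, 0.0832]
tcp_rot: [1.0, 0.023, -0.001, 0.0]
contact_force: [-5.0, 1.8, 9.9]
opening: -0.001
```

{"fn": "apply_moves", "kwargs": {
  "moves": [
    [[0, 0, 0.0015, 0, 0, 0, 1]]
  ]
}}

```text
time: 4.65
eef_pos: [0.4921, -0.1085, 0.0833]
tcp_rot: [1.0, 0.023, -0.001, 0.0]
contact_force: [-4.1, 1.9, 10.1]
opening: 0.001
```

{"fn": "apply_moves", "kwargs": {
  "moves": [
    [[0, 0, 0.0025, 0, 0, 0, 1], [0, 0, 0.003, 0, 0, 0, 1]]
  ]
}}

```text
time: 4.85
eef_pos: [0.4922, -0.1085, 0.0817]
tcp_rot: [1.0, 0.024, -0.003, -0.0]
contact_force: [-6.9, 1.5, 12.9]
opening: 0.001
```

{"fn": "apply_moves", "kwargs": {
  "moves": [
    [[0, 0, 0.003, 0, 0, 0, 1], [0, 0, 0.003, 0, 0, 0, 1]]
  ]
}}

```text
time: 5.05
eef_pos: [0.4921, -0.1085, 0.0804]
tcp_rot: [1.0, 0.024, -0.005, -0.0]
contact_force: [-7.1, 2.4, 15.6]
opening: 0.007
```

That is 3.1 mm in at about 16 N, past the 2 mm click, so I lift off and look at the dial.

{"fn": "apply_moves", "kwargs": {
  "moves": [
    [[0, 0, -0.01, 0, 0, 0, 1], [0, 0, -0.03, 0, 0, 0, 1], [0, 0, -0.04, 0, 0, 0, 1], [0, 0, -0.04, 0, 0, 0, 1], [0, 0, -0.01, 0, 0, 0, 1], [0, 0, 0, 0, 0, 0, 1], [0, 0, 0, 0, 0, 0, 1], [0, 0, 0, 0, 0, 0, 1], [0, 0, 0, 0, 0, 0, 1]]
  ]
}}

```text
time: 5.95
eef_pos: [0.4918, -0.1076, 0.2116]
tcp_rot: [1.0, 0.025, -0.008, -0.002]
contact_force: [-0.3, -0.2, -0.2]
opening: -0.003
```

```bash
python3 - <<'E'
from h import *
print(ctrl.get_state()["eef_pos"],ctrl.get_state()["contact_force"])
w=ctrl.read_camera("wrist");s=ctrl.read_camera("scene");t=ctrl.read_camera("top")
a=cv2.resize(s[160:210,260:325],(390,300),interpolation=cv2.INTER_CUBIC);b=cv2.resize(t[210:260,300:365],(390,300),interpolation=cv2.INTER_CUBIC)
cv2.imwrite("pics/d2.png",np.vstack([np.hstack([a,b]),cv2.resize(w[:240],(780,293))])[:,:,::-1])
E
```

```text
[ 0.49175117 -0.10762446  0.21163773] [-0.34218598 -0.21146807 -0.19271006]
```

View pics/d2.png

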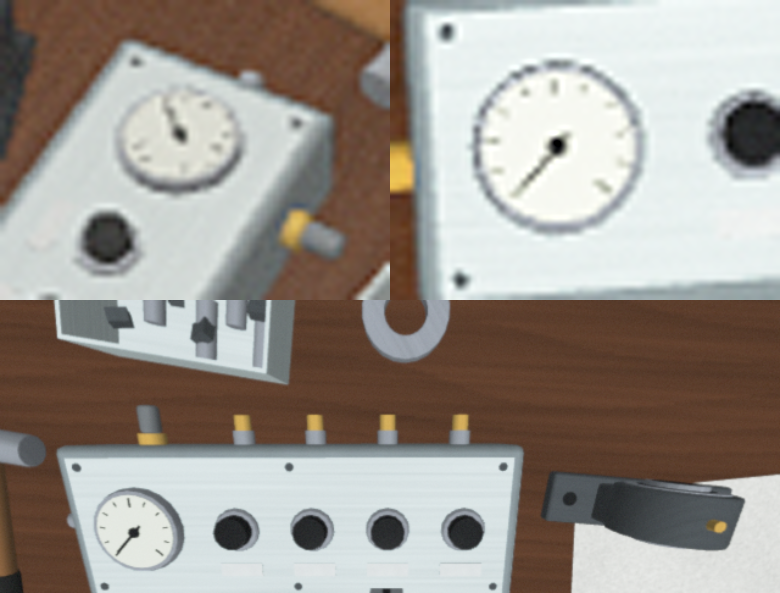

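In the top crop the needle runs from (557,146) to (515,195), towards the robot and to the left, which is the zero position. The wrist view agrees: its needle runs from (134,532) to (117,555). The loose things are where they were, and the tool is clear at z=0.21 m.

```bash
python3 -c "
from plant import ctrl
print(ctrl.sign_off())"
```

```text
the job is handed in; nothing more can be done
None
```

The latched button was the second one. I pressed it through its click and it sprang back up, so the flow needle now rests at zero. I handed the job in at about 6 s of the 48 s allowed.

- **Finding it:** Button 1 touched at z = 87.0 mm and gave at about 5 N, so it was up. Button 2 met nothing until 83.5 mm and did not give at 7 N, so it was the latched one. I did not tap buttons 3 and 4, because only one button was latched.
- **Freeing it:** I pressed button 2 in by 3.1 mm, with about 16 N at the end, and lifted straight off.
- **Last checks:** The top and wrist views both show the needle pointing towards the robot and to the left, which is zero. The loose things the pictures show (pillow block, bearing, parts tin, hammer head) look undisturbed. The arm is clear at z = 0.21 m with contact force near zero.
- **Disagreements:** The two fixed cameras differed by about 5 mm in x on the button positions, so I used the average. The wrist view then matched it to within a few pixels. The arm also drifted by a few millimetres between moves, which I corrected before tapping.

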